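# Tighten the window ring of a warehouse code reader with a two-pin spanner

## Task

The new window of the code reader held in the blue vice is only run in by hand: take the red-handled two-pin spanner out of its stand, feel its pins into the two holes of the window's recessed ring without pressing hard, and turn the ring clockwise until it is snug on its gasket, but do not overtighten it. Then stand the spanner back upright in the slot of its stand and leave the other things on the bench alone.

Things in the scene. Friction and masses are not known exactly. Their poses are not given: they have to be found in the camera images.
- spanner_grip (a point): centre of the spanner's red handle, 34 (x) x 20 (y) x 44 (z) mm with flat sides; grip it across the 20 mm (y). z points up along the spanner, which is the same turned half round about z. About 0.22 kg. Below the handle: a 14 mm round shank, 42 mm long, then the cross head
- spanner_pins (a point): point midway between the tips of the spanner's two pins, 81.5 mm below spanner_grip; same axes. The steel cross head, 57 (x) x 12 (y) x 14 mm high, has its underside 76 mm below spanner_grip; two round pins, 5 mm thick, reach 5.5 mm further down, 24.5 mm either side of the middle along x, tapered to 2.8 mm over the last 1.5 mm
- spanner: the whole two-pin spanner, 104 mm tall; same point and axes as spanner_pins. At the start it stands home in its stand, its bare head free to shift 2.5 mm in the slot
- stand: blue plastic block for the spanner, fixed to the bench, 100 (x) x 56 (y) x 42 mm high on a 110 x 66 mm foot; origin in the middle of its underside. Standing home, the spanner's head rests in the slot with its underside 20 mm above the bench, and spanner_grip is 96 mm above the bench
- slot (a point): middle of the slot's mouth, level with the top of the stand; x along the slot, z up. The slot, 62 (x) x 17 (y) mm with bevelled edges, takes the spanner's cross head, x along the slot, either way round. Standing home, spanner_pins is 27.5 mm below this point
- reader: grey code reader, 104 (x) x 78 (y) mm, clamped window up in a blue vice with a 170 (x) x 120 mm foot, fixed to the bench; origin in the middle of the vice's underside. The ring sits in a black round bezel, 77 mm outside, 65 mm inside, whose rim is 94 mm above the bench
- window (a point): centre of the aluminium ring's upper face, on its axis, 89 mm above the bench, 5 mm below the bezel's rim; axes of the reader (z up), not turning with the ring. Ring: 64 mm outside, 34 mm inside, 7 mm thick, with two opposite round through holes, 7.6 mm wide, 24.5 mm from the centre. Fully engaged, the spanner's head rests on the ring, its pins 5.5 mm deep
- ring (a joint): turn of the ring, rad, growing clockwise from above (tightening), against a drag of 0.1 N m; 0: it meets its gasket. Seen from above, the holes' line lies at -0.7 - ring - gasket + e rad, counter-clockwise from the reader's x axis; e, from where the thread starts, is within +-0.4 and is not measured: find it by eye, or slide the pins round at 3 to 8 N till they drop in
- gasket (a joint): squeeze of the gasket: the ring's further turn, rad, after it has met the gasket; 0 at the start. It takes about 0.13 N m plus 6 N m per rad: 0.03 rad (0.3 N m on the spanner) is snug, 0.09 (0.65 N m) crushes the gasket. Let go, a snug gasket eases back to about 0.025 and the ring stays tight
- bottle: white jar with a yellow cap, 44 mm wide, 85 mm tall; origin under its middle; to be left alone
- carton: white and orange carton, 45 x 150 x 38 mm; origin under its middle; to be left alone
- tape: roll of brown tape lying flat, 76 mm wide, 48 mm tall; origin under its middle; to be left alone

How it is judged:
By the outcome, as a careful person would: the job done as asked, in the order asked, and still so for the second after the job is handed in, with the robot touching nothing.
It also fails if it takes over 72 s, if anything falls off the work surface, if the arm or the gripper's body presses on something with over 40 N, if the wrist force passes 120 N, or if a joint passes its speed limit or range.

## Robot

A 6-joint arm with a two-finger parallel gripper is mounted at the origin on the work surface. World frame = base frame: x ahead of the robot, y to its left, z up, the work surface at z = 0. Lengths are in m, angles in rad, forces in N, time in s.
With the tool pointing down it reaches from about 0.3 to 0.95 m from the base axis. Payload 3.1 kg.
Tool frame: the origin (TCP) lies on the centre line of the jaws, within the pads' length; the fingertips stand arm.nose_length ahead of it and the grasp point (between the pads) lies 3 mm ahead of it (arm.nose_length is the distance from the TCP to the fingertips, in m); z points along the fingers, y is the direction in which the jaws open and shut (so a half turn about z gives the same grasp; the last joint's range is limited). The gripper opens to 85 mm and grips with 20 to 120 N. Pads are 22 mm wide; open, the fingers measure 114 mm over their backs; the gripper's body (76 mm by 85 mm) begins 54 mm behind the grasp point. The pads swing forward as they close: fully open they stand 13 mm farther back than shut.
Start: joints at [-1.216, 0.308, 1.634, -0, 1.2, -0.07], TCP at [0.258, -0.569, 0.253] pointing down, gripper open.
Joint ranges: [-3.06, 3.06], [-0.79, 1.96], [0.05, 2.63], [-1.19, 4.34], [0.05, 2.64], [-2.94, 2.94]. Speed limits (rad/s): [2.79, 2.79, 3.14, 3.14, 3.14, 3.14].

## Interface

Orientations are given as [roll, pitch, yaw] about the fixed x, y, z axes, in that order (R = Rz(yaw) Ry(pitch) Rx(roll)).
In Python, from workcell import state, camera, camera_params, arm gives the robot as it stands.
- The arm moves only by the shell command python3 -m jog 'ROWS' [OPENING]. ROWS is text: rows parted by semicolons, each of 6 numbers parted by spaces: the shift along the tool's x, y, z in cm, then the turn, a rotation vector about the tool's x, y, z in units of 6 degrees (1.0 is 6 degrees). A call has 1 to 20 rows; each row shifts and turns the pose as measured when the row begins, along the tool's axes as they then stand; what a row does not reach is not made up. A row lasts 1/8 s, in which the tool goes at most 62.5 mm and 10.7 degrees, less where a joint would pass 70% of its speed; a pose out of reach is approached as far as the arm can. A call is refused whole if a number of a shift passes 6.25 or a number of a turn 1, either way. A call with a gripper value outside its range is refused whole. OPENING is the finger opening in cm, from 0 to 8.54, set as the call begins (- or left out, the last holds). The fingers move at their own pace and stop on an object; the grip force is fixed at half the most. Time passes only in rows, so rows that do not move let the fingers close. It gives the time, the measured TCP pose, the force and the opening at its end, in the units of the state.
- state(): the state, without advancing time (a new reading comes with each control period).
- camera(name): name is "scene" or "top"; returns (picture, depth): 420x560x3 uint8, blue, green, red; 420x560 float32, m along the optical axis (not along the pixel's ray), 0 where there is no reading.
- camera_params(name): a dict with "fx", "fy", "cx", "cy" (pixels), "pose" (4x4, takes a point from camera to world coordinates). Camera axes: x right, y up, looking along -z (the intrinsics and any distortion apply to the point x, -y, -z); pixel columns grow to the right and rows downward; lengths in m; the calibration is good to about 2 mm. A picture is of the moment at which its call begins. camera_params takes no time and is no camera call.
- arm.hand_in(): hands the job in, once; it reports no verdict.
The state is a dict: "time_s": time; "qpos": joint angles; "dq": joint speeds; "joint_torque": joint torques, N m; "eef_pos": TCP position; "tool_rot": TCP orientation; "ft_force": force on the tool from outside, world axes, zero at the start; "moment": the same for the moment, N m; "width": finger opening in m.
Only numpy, scipy, OpenCV 4.12 (cv2) and the standard library are available. Lean on these libraries where they do the work, as an engineer would, in place of code of your own. Each camera call takes 0.05 s, during which the arm holds its last target.

## Working session

There is one attempt and no reset: what is moved stays moved. The work goes in short steps, Python scripts to look and compute and a shell command to move; the robot and the scene stay as the last step left them, time stands still between calls to the robot, and variables do not carry over. Pictures are saved under pics/ and viewed, and the job is handed in when it is done.

```bash
ls; mkdir -p pics; python3 - <<'E'
from workcell import state,camera,camera_params,arm
import cv2,numpy as np
np.set_printoptions(precision=4,suppress=True)
s=state();print(s); print(arm.nose_length)
for n in("scene","top"):
    p,d=camera(n);cv2.imwrite(f"pics/{n}0.png",p);np.save(f"pics/{n}0.npy",d);print(n,camera_params(n))
E
```

```text
pics
{'time_s': 0.0, 'qpos': array([-1.2157,  0.309 ,  1.6352,  0.    ,  1.1997, -0.0697]), 'dq': array([ 0.0003,  0.0021,  0.0004,  0.0012, -0.0001,  0.001 ]), 'joint_torque': array([  0.0006, -41.525 , -27.6663,  -0.0002,   0.0101,  -0.    ]), 'eef_pos': array([ 0.2573, -0.5687,  0.252 ]), 'tool_rot': array([-3.1392, -0.0002,  0.4247]), 'ft_force': array([-0.3091, -0.8983,  0.3803]), 'moment': array([ 0.008 , -0.0108, -0.002 ]), 'width': 0.08581230262694732}
0.022
scene {'fx': 507.9129845823389, 'fy': 507.9129845823389, 'cx': 286.00554311318183, 'cy': 209.00010393267524, 'pose': array([[-0.8007, -0.3886,  0.456 ,  1.0307],
       [ 0.599 , -0.5352,  0.5956,  0.5057],
       [ 0.0126,  0.75  ,  0.6613,  0.6527],
       [ 0.    ,  0.    ,  0.    ,  1.    ]])}
top {'fx': 456.0109640326595, 'fy': 456.0109640326595, 'cx': 284.1329867581745, 'cy': 209.1452755277684, 'pose': array([[ 0.0219,  0.9968, -0.0775,  0.5678],
       [-0.9997,  0.021 , -0.0118, -0.0065],
       [-0.0101,  0.0778,  0.9969,  0.8188],
       [ 0.    ,  0.    ,  0.    ,  1.    ]])}
```

View pics/scene0.png

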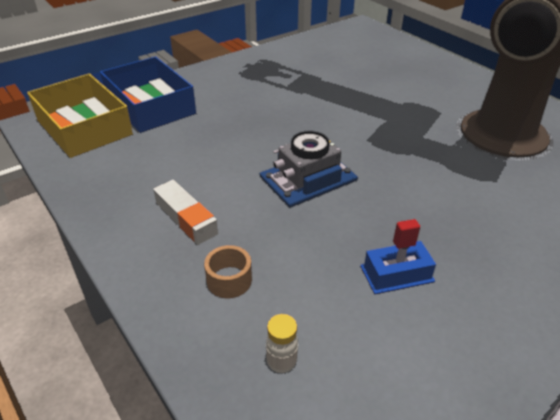

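View pics/top0.png

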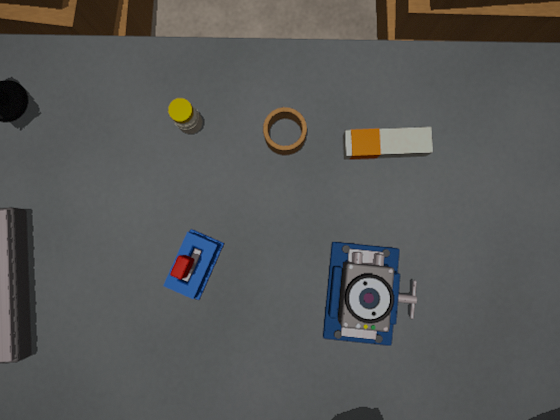

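The scene view shows the reader/vice at about (308,165) and the spanner in its stand at (400,255). The top view shows the ring at (370,297), the red handle at (183,267) and the stand at (195,265). The jar, tape and carton are well clear of both. I'll zoom in on the ring and the stand.

```bash
cat > h.py <<'E'
import numpy as np,cv2
from workcell import state,camera,camera_params,arm
np.set_printoptions(precision=4,suppress=True)
def ray(n,u,v):
    c=camera_params(n);P=c["pose"]
    d=P[:3,:3]@np.array([(u-c["cx"])/c["fx"],-(v-c["cy"])/c["fy"],-1.0]);return P[:3,3],d
def onz(n,u,v,z):
    o,d=ray(n,u,v);return o+d*(z-o[2])/d[2]
def cross(a,b):
    (o1,d1),(o2,d2)=ray(*a),ray(*b)
    A=np.stack([d1,-d2],1);t=np.linalg.lstsq(A,o2-o1,rcond=None)[0]
    p,q=o1+d1*t[0],o2+d2*t[1];return (p+q)/2,np.linalg.norm(p-q)
def cloud(n,d):
    c=camera_params(n);v,u=np.mgrid[:d.shape[0],:d.shape[1]]
    X=np.stack([(u-c["cx"])/c["fx"]*d,-(v-c["cy"])/c["fy"]*d,-d],-1)
    return X@c["pose"][:3,:3].T+c["pose"][:3,3]
E
python3 - <<'E'
from h import *
t=cv2.imread("pics/top0.png");s=cv2.imread("pics/scene0.png")
a=cv2.resize(t[255:340,325:415],None,fx=6,fy=6,interpolation=cv2.INTER_CUBIC)
cv2.imwrite("pics/ring0.png",a)
a=cv2.resize(t[220:310,155:235],None,fx=6,fy=6,interpolation=cv2.INTER_CUBIC)
cv2.imwrite("pics/stand0.png",a)
a=cv2.resize(s[210:300,350:450],None,fx=6,fy=6,interpolation=cv2.INTER_CUBIC)
cv2.imwrite("pics/stand0s.png",a)
for n,im in(("top",t),("scene",s)):
    d=np.load(f"pics/{n}0.npy");C=cloud(n,d)
    b,g,r=[im[...,i].astype(int) for i in range(3)]
    m=(r>120)&(g<60)&(b<60)&(d>0)
    if n=="scene": m[:200]=0;m[:,:350]=0
    else: m[:220]=0; m[320:]=0
    P=C[m];z=P[:,2];print(n,len(P),z.min(),np.percentile(z,95))
    top=P[z>np.percentile(z,95)-.006];print(len(top),top.mean(0),cv2.minAreaRect((top[:,:2]*1000).astype(np.float32)))
    m=(b>100)&(r<70)&(g<110)&(d>0)
    P=C[m]
    q=P[(abs(P[:,0]-top[:,0].mean())<.1)&(abs(P[:,1]-top[:,1].mean())<.1)]
    print("stand z pct",np.percentile(q[:,2],[1,50,95,99]))
    q=q[abs(q[:,2]-.042)<.005];print(cv2.minAreaRect((q[:,:2]*1000).astype(np.float32)),len(q))
E
```

```text
top 237 0.11319452117359097 0.11957888265227028
235 [0.53   0.1604 0.1175] ((529.9479370117188, 160.69651794433594), (18.39309310913086, 31.781314849853516), 68.36724853515625)
stand z pct [0.0002 0.0413 0.0437 0.0448]
((529.4713134765625, 160.40736389160156), (56.3110237121582, 100.4844741821289), 67.96196746826172) 1268
scene 152 0.11483741317303742 0.11839853840306613
152 [0.5307 0.1635 0.1169] ((530.706787109375, 163.0057373046875), (18.032394409179688, 30.761516571044922), 67.10411071777344)
stand z pct [0.0022 0.0405 0.0427 0.0646]
((529.2818603515625, 162.9642333984375), (58.71696472167969, 100.35418701171875), 68.0282211303711) 1055
```

View pics/ring0.png

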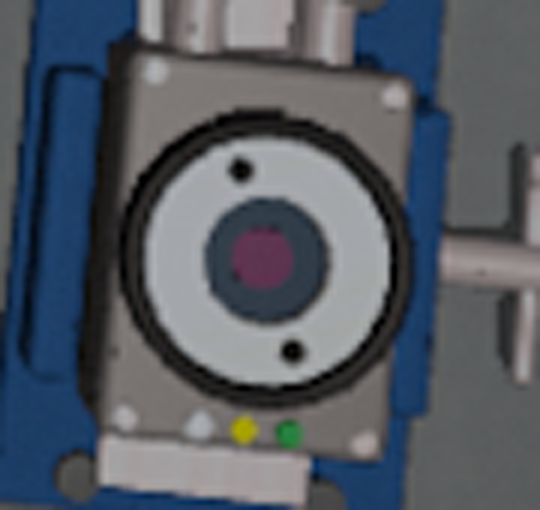

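View pics/stand0.png

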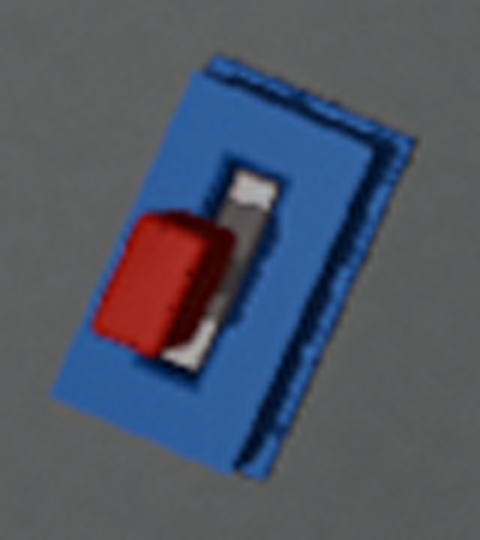

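View pics/stand0s.png

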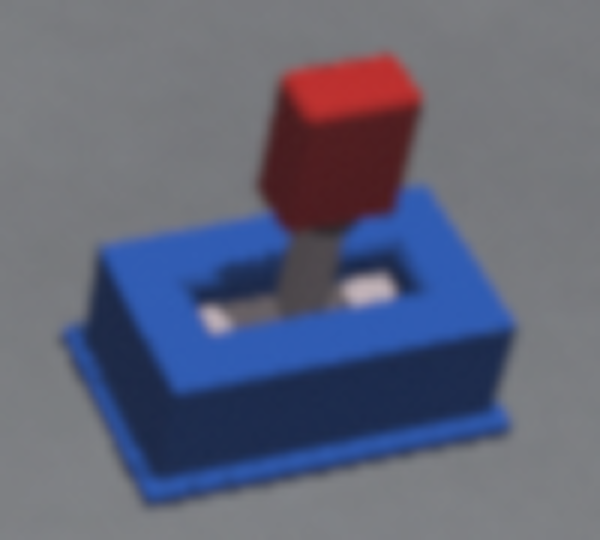

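The ring's two holes show clearly at about (365,283) and (374,313) in the top view. The spanner stands centred in its slot. Now measuring the ring.

```bash
python3 - <<'E'
from h import *
t=cv2.imread("pics/top0.png");s=cv2.imread("pics/scene0.png")
a=cv2.resize(s[120:180,275:345],None,fx=8,fy=8,interpolation=cv2.INTER_CUBIC);cv2.imwrite("pics/ring0s.png",a)
for n,im,box in(("top",t,(340,268,400,330)),("scene",s,(285,130,335,165))):
    x0,y0,x1,y1=box;K=8
    c=cv2.resize(im[y0:y1,x0:x1],None,fx=K,fy=K,interpolation=cv2.INTER_CUBIC)
    g=cv2.cvtColor(c,cv2.COLOR_BGR2GRAY);sat=c.max(2).astype(int)-c.min(2)
    m=((g>110)&(sat<40)).astype(np.uint8)*255
    cs,h=cv2.findContours(m,cv2.RETR_CCOMP,cv2.CHAIN_APPROX_NONE)
    px=lambda X:((np.asarray(X)+.5)/K-.5)+np.array([x0,y0])
    i=max(range(len(cs)),key=lambda i:cv2.contourArea(cs[i]) if h[0][i][3]<0 else 0)
    e=cv2.fitEllipse(cs[i]);ce=px(e[0]);print(n,"outer",e,ce,onz(n,*ce,.089))
    for j in range(len(cs)):
        if h[0][j][3]==i and cv2.contourArea(cs[j])>60:
            M=cv2.moments(cs[j]);q=px((M['m10']/M['m00'],M['m01']/M['m00']));print(" hole",cv2.contourArea(cs[j]),q,onz(n,*q,.089))
    d=np.load(f"pics/{n}0.npy");C=cloud(n,d);
    mm=cv2.resize(m,None,fx=1/K,fy=1/K,interpolation=cv2.INTER_AREA)>250
    P=C[y0:y1,x0:x1][mm];P=P[(P[:,2]>.08)&(P[:,2]<.1)];print(" ring z",np.median(P[:,2]),len(P))
E
```

```text
top outer ((235.6187744140625, 244.30874633789062), (322.3883361816406, 328.476806640625), 151.6366729736328) [369.0148 298.1011] [ 0.4865 -0.1349  0.089 ]
 hole 1002.5 [373.3168 313.2033] [ 0.4632 -0.1419  0.089 ]
 hole 22943.0 [369.065  298.0926] [ 0.4866 -0.135   0.089 ]
 hole 987.5 [364.7074 282.9113] [ 0.5101 -0.1279  0.089 ]
 ring z 0.08867858080865398 794
scene outer ((202.51280212402344, 100.1934814453125), (137.4646759033203, 261.9002990722656), 93.46686553955078) [309.8766 142.0867] [ 0.4841 -0.1344  0.089 ]
 hole 6397.5 [309.7652 142.8733] [ 0.4861 -0.1323  0.089 ]
 ring z 0.08773725726599368 285
```

View pics/ring0s.png

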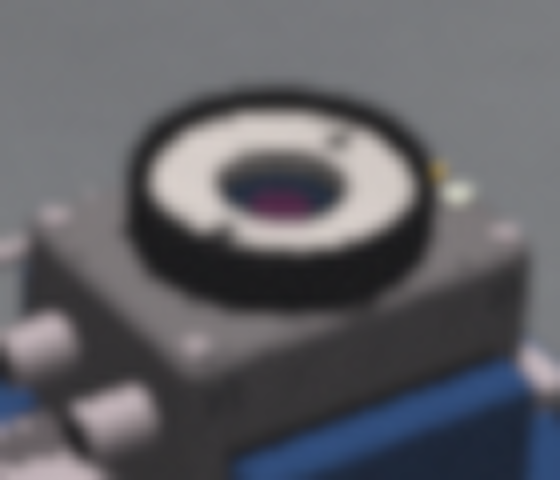

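Ring centre is about (0.4865,-0.135) with the holes' line at +16.7°. The handle is at about (0.530,0.162), yaw -22°. The two cameras differ by about 2.5 mm in y for both objects, so relative distances agree. Moving over the spanner.

```bash
cat > go.py <<'E'
import sys
from h import *
from scipy.spatial.transform import Rotation as R
def rem(x,y,z,yaw):
    s=state();A=R.from_euler("xyz",s["tool_rot"]);B=R.from_euler("xyz",[np.pi,0,yaw])
    print("t",round(s["time_s"],3),"pos",s["eef_pos"],"rot",s["tool_rot"],"F",s["ft_force"],"M",s["moment"],"w",s["width"],"q6",s["qpos"][5])
    print("shift cm",A.inv().apply(np.array([x,y,z])-s["eef_pos"])*100,"turn",np.degrees((A.inv()*B).as_rotvec())/6)
if __name__=="__main__": rem(*map(float,sys.argv[1:]))
E
python3 -m jog '4.2 -4.25 0 0 0 0;4.2 -4.25 0 0 0 0;4.2 -4.25 0 0 0 0;4.2 -4.25 0 0 0 0;4.2 -4.25 0 0 0 0;4.2 -4.25 0 0 0 0;4.2 -4.25 0 0 0 0;4.2 -4.25 0 0 0 0;4.2 -4.25 0 0 0 0;4.2 -4.25 0 0 0 0;4.2 -4.25 0 0 0 0;0 0 0 0 0 1;0 0 0 0 0 1;0 0 0 0 0 1;0 0 0 0 0 1;0 0 0 0 0 1;0 0 0 0 0 1;0 0 0 0 0 1' 6
python3 go.py .530 .162 .2 -.384
```

```text
time_s: 2.35
eef_pos: [0.4887, 0.0691, 0.2464]
tool_rot: [-3.14, 0.008, -0.331]
ft_force: [0.7, 1.2, -0.6]
width: 0.0601
t 2.35 pos [0.4887 0.0691 0.2464] rot [-3.1399  0.0076 -0.3314] F [ 0.714   1.1519 -0.5917] M [-0.0353  0.013   0.0066] w 0.06009028038457414 q6 1.9496984249547655
shift cm [  0.9205 -10.126    4.6503] turn [-0.0139  0.0732  0.5024]
```

```bash
python3 -m jog '0.45 -5 1 0 0.07 0.5;0.45 -5 1 0 0 0;0 -0.1 1 0 0 0;0 0 1 0 0 0;0 0 0 0 0 0'
python3 go.py .530 .162 .2 -.384
python3 - <<'E'
from h import *
for n in("scene","top"):
    p,d=camera(n);cv2.imwrite(f"pics/{n}1.png",p)
E
```

```text
time_s: 2.98
eef_pos: [0.5316, 0.1605, 0.203]
tool_rot: [3.139, 0.003, -0.389]
ft_force: [-0.9, -0.5, -1.0]
width: 0.0599
t 2.975 pos [0.5316 0.1605 0.203 ] rot [ 3.1393  0.0029 -0.3886] F [-0.9283 -0.5292 -0.9592] M [0.055  0.005  0.0293] w 0.05993986730504061 q6 2.1744342283149796
shift cm [-0.2061 -0.0797  0.3002] turn [ 0.0218  0.0275 -0.0438]
```

View pics/scene1.png

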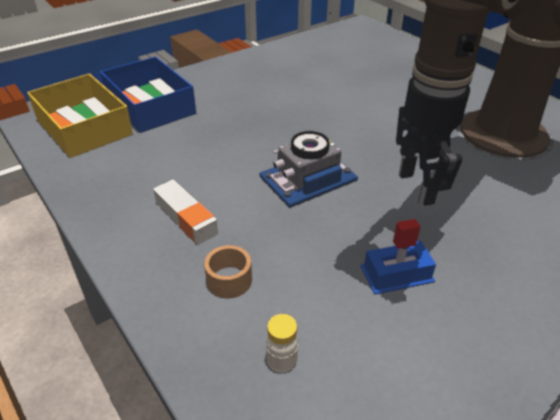

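The gripper hangs over the spanner, with its fingertips at about (432,180) and the handle at (405,235). Descending.

```bash
python3 -m jog '-0.2 -0.08 3 0 0 0;0 0 3 0 0 0;0 0 2 0 0 0;0 0 1 0 0 0;0 0 0 0 0 0'
python3 go.py .530 .162 .099 -.384
```

```text
time_s: 3.7
eef_pos: [0.5341, 0.1593, 0.1168]
tool_rot: [-3.138, -0.007, -0.394]
ft_force: [0.1, -0.8, -0.4]
width: 0.0598
t 3.7 pos [0.5341 0.1593 0.1168] rot [-3.1376 -0.0068 -0.394 ] F [ 0.1067 -0.8117 -0.3678] M [-0.0364 -0.0178  0.0135] w 0.05982030770008957 q6 2.1773603088398104
shift cm [-0.4925 -0.0811  1.7812] turn [-0.0382 -0.0655 -0.0954]
```

```bash
python3 -m jog '-0.4 -0.1 1 0 -0.05 -0.1;0 0 0.7 0 0 0;0 0 0 0 0 0'
python3 go.py .530 .162 .099 -.384;python3 go.py .530 .162 .099 -.384
```

```text
time_s: 4.08
eef_pos: [0.5324, 0.1622, 0.101]
tool_rot: [-3.135, -0.005, -0.383]
ft_force: [0.5, -0.1, -0.1]
width: 0.0602
t 4.075 pos [0.5324 0.1622 0.101 ] rot [-3.1352 -0.0048 -0.383 ] F [ 0.5261 -0.095  -0.1052] M [ 0.0283 -0.0065  0.0032] w 0.06018528422462678 q6 2.1677534958559748
shift cm [-0.2122  0.1078  0.1988] turn [-0.0609 -0.0454  0.0093]
t 4.075 pos [0.5324 0.1622 0.101 ] rot [-3.1352 -0.0048 -0.383 ] F [ 0.5261 -0.095  -0.1052] M [ 0.0283 -0.0065  0.0032] w 0.06018528422462678 q6 2.1677534958559748
shift cm [-0.2122  0.1078  0.1988] turn [-0.0609 -0.0454  0.0093]
```

```bash
python3 -m jog '-0.2 0.1 0.2 -0.06 -0.04 0;0 0 0 0 0 0'
python3 -m jog '0 0 0 0 0 0;0 0 0 0 0 0;0 0 0 0 0 0;0 0 0 0 0 0;0 0 0 0 0 0' 0
python3 go.py .530 .162 .099 -.384
```

```text
time_s: 4.32
eef_pos: [0.5303, 0.1622, 0.0992]
tool_rot: [-3.142, -0.001, -0.383]
ft_force: [-0.1, -0.4, 0.2]
width: 0.0603
time_s: 4.95
eef_pos: [0.5306, 0.1622, 0.0997]
tool_rot: [-3.141, -0.002, -0.383]
ft_force: [-0.0, -0.3, -0.5]
width: 0.0194
t 4.95 pos [0.5306 0.1622 0.0997] rot [-3.1413 -0.0015 -0.3828] F [-0.0176 -0.2945 -0.455 ] M [-0.0046 -0.0061 -0.0167] w 0.019406348576185325 q6 2.1725188808503364
shift cm [-0.0518  0.0396  0.0681] turn [-0.0032 -0.0146  0.0117]
```

Gripped (width 19.4 mm) with no side load. The home pose for the return is (0.5306, 0.1622, 0.0997, yaw -0.383). Lifting gently.

```bash
python3 -m jog '0 0 -1 0 0 0;0 0 -2 0 0 0;0 0 -3 0 0 0;0 0 -3 0 0 0;0 0 -2 0 0 0;0 0 -1 0 0 0;0 0 0 0 0 0'
python3 go.py .4876 -.1335 .205 .291
python3 - <<'E'
from h import *
for n in("scene","top"):
    p,d=camera(n);cv2.imwrite(f"pics/{n}2.png",p)
p=cv2.imread("pics/scene2.png")
cv2.imwrite("pics/scene2c.png",cv2.resize(p[100:300,330:500],None,fx=3,fy=3,interpolation=cv2.INTER_CUBIC))
E
```

```text
time_s: 5.82
eef_pos: [0.5279, 0.1619, 0.2226]
tool_rot: [3.139, 0.003, -0.383]
ft_force: [0.5, 1.0, -2.1]
width: 0.0195
t 5.825 pos [0.5279 0.1619 0.2226] rot [ 3.1392  0.0032 -0.3828] F [ 0.5007  1.0352 -2.1242] M [0.0027 0.0042 0.0318] w 0.019510812459556864 q6 2.1724991321896714
shift cm [ 7.2976 28.9029  1.8112] turn [ 0.0118  0.0369 -6.4347]
```

View pics/scene2c.png

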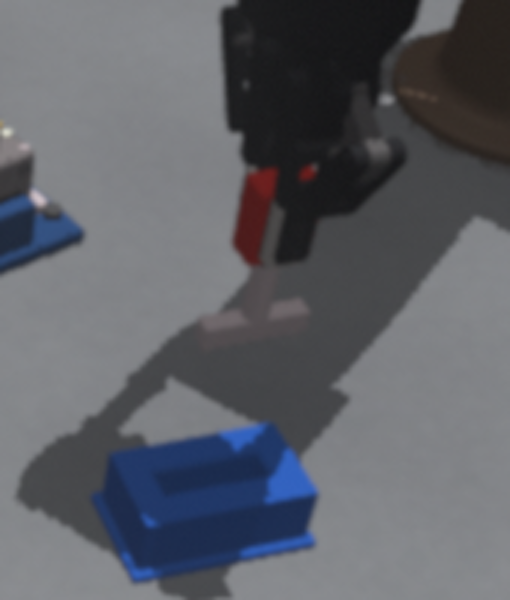

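The spanner is out of the slot and hangs straight in the jaws, with its cross head at about (255,325) in the crop. The force reads -2.1 N, which matches its weight. Moving over the ring.

```bash
python3 -m jog '1.2 4.8 0 0 0 0;1.2 4.8 0 0 0 0;1.2 4.8 0 0 0 0;1.2 4.8 0 0 0 0;1.2 4.8 0 0 0 0;1.2 4.8 0 0 0 0;0 0 0 0 0 -0.9;0 0 0 0 0 -0.9;0 0 0 0 0 -0.9;0 0 0 0 0 -0.9;0 0 0 0 0 -0.9;0 0 0 0 0 -0.9;0 0 0 0 0 -0.9;0 0 0 0 0 0'
python3 go.py .4876 -.1335 .205 .291
```

```text
time_s: 7.68
eef_pos: [0.4739, -0.1391, 0.2027]
tool_rot: [-3.123, 0.034, 0.297]
ft_force: [-0.3, -0.0, -2.5]
width: 0.0196
t 7.675 pos [ 0.4739 -0.1391  0.2027] rot [-3.1227  0.0344  0.2974] F [-0.281  -0.021  -2.4793] M [ 0.0571 -0.0787 -0.0052] w 0.019616237427564846 q6 0.9074178090333496
shift cm [ 1.4641 -0.1395 -0.2758] turn [-0.1796  0.3294  0.0578]
```

```bash
python3 -m jog '1.4 -0.15 -0.3 -0.18 0.33 0.05;0 0 0 0 0 0'
python3 go.py .4876 -.1335 .205 .291
python3 - <<'E'
from h import *
for n in("scene","top"):
    p,d=camera(n);cv2.imwrite(f"pics/{n}3.png",p)
p=cv2.imread("pics/scene3.png")
cv2.imwrite("pics/scene3c.png",cv2.resize(p[50:200,230:380],None,fx=4,fy=4,interpolation=cv2.INTER_CUBIC))
E
```

```text
time_s: 7.92
eef_pos: [0.4873, -0.1329, 0.2043]
tool_rot: [-3.141, -0.001, 0.289]
ft_force: [0.1, 0.2, -2.3]
width: 0.0194
t 7.925 pos [ 0.4873 -0.1329  0.2043] rot [-3.1415 -0.0011  0.2889] F [ 0.1108  0.1703 -2.3182] M [-0.0281 -0.0187 -0.021 ] w 0.01937286583329732 q6 0.928461650215715
shift cm [ 0.01    0.0605 -0.0671] turn [-0.0009 -0.0108 -0.0199]
```

View pics/scene3c.png

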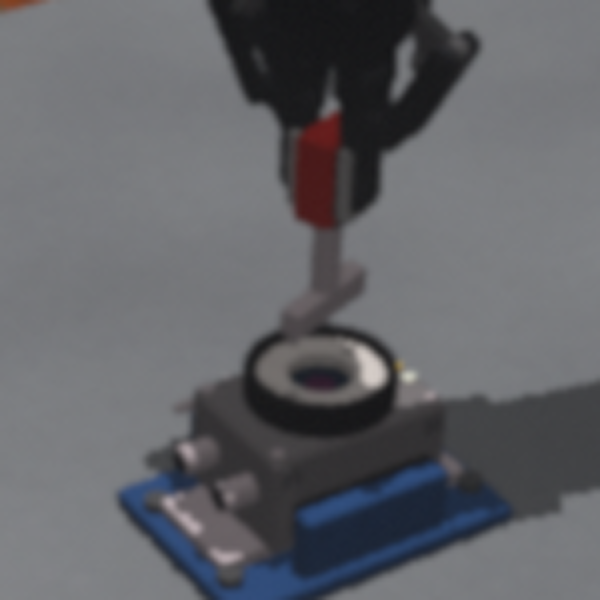

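View pics/top3.png

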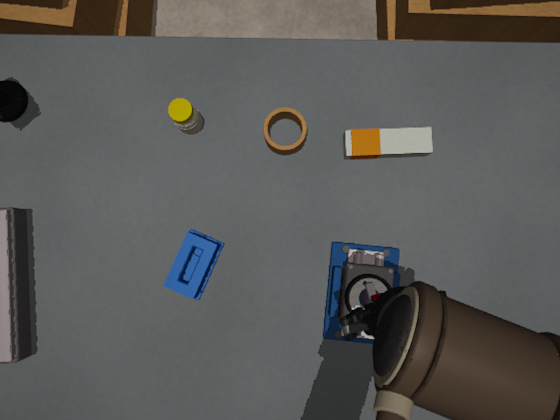

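The spanner hangs over the ring with its cross head lined up with the holes, at crop (325,305). Descending in small steps and watching the force.

```bash
python3 -m jog '0 0.06 1 0 0 0;0 0 0.9 0 0 0;0 0 0.4 0 0 0;0 0 0 0 0 0'
python3 go.py .4876 -.1335 .1687 .291
```

```text
time_s: 8.52
eef_pos: [0.4861, -0.1336, 0.1788]
tool_rot: [-3.14, 0.002, 0.289]
ft_force: [0.4, -0.4, -1.9]
width: 0.0194
t 8.525 pos [ 0.4861 -0.1336  0.1788] rot [-3.1401  0.002   0.2888] F [ 0.4249 -0.4311 -1.8875] M [-0.0004  0.0359  0.0073] w 0.019392518063854725 q6 0.9272787377829407
shift cm [0.1512 0.0305 1.0098] turn [-0.0145  0.0188 -0.0214]
```

```bash
python3 -m jog '0.15 0.03 0.3 0 0 -0.02;0 0 0.1 0 0 0;0 0 0 0 0 0'
python3 go.py .4876 -.1335 .1687 .291
python3 - <<'E'
from h import *
p,d=camera("scene");cv2.imwrite("pics/scene4.png",p)
cv2.imwrite("pics/scene4c.png",cv2.resize(p[100:180,270:350],None,fx=7,fy=7,interpolation=cv2.INTER_CUBIC))
p,d=camera("top");cv2.imwrite("pics/top4.png",p)
cv2.imwrite("pics/top4c.png",cv2.resize(p[260:340,330:410],None,fx=7,fy=7,interpolation=cv2.INTER_CUBIC))
E
```

```text
time_s: 8.9
eef_pos: [0.4881, -0.1337, 0.1749]
tool_rot: [-3.141, 0.001, 0.291]
ft_force: [-0.1, -0.3, -2.9]
width: 0.0188
t 8.9 pos [ 0.4881 -0.1337  0.1749] rot [-3.1406  0.0013  0.2908] F [-0.0888 -0.3294 -2.883 ] M [-0.0243 -0.0624 -0.008 ] w 0.018807843842540126 q6 0.9264925764883388
shift cm [-0.04   -0.0336  0.6156] turn [-0.0099  0.0126 -0.0018]
```

View pics/scene4c.png

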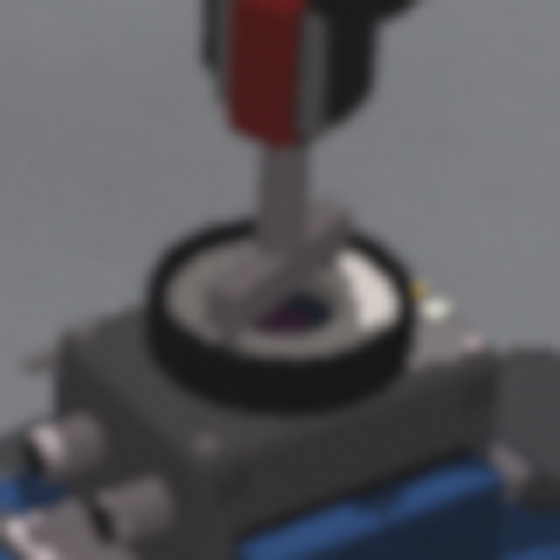

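View pics/top4c.png

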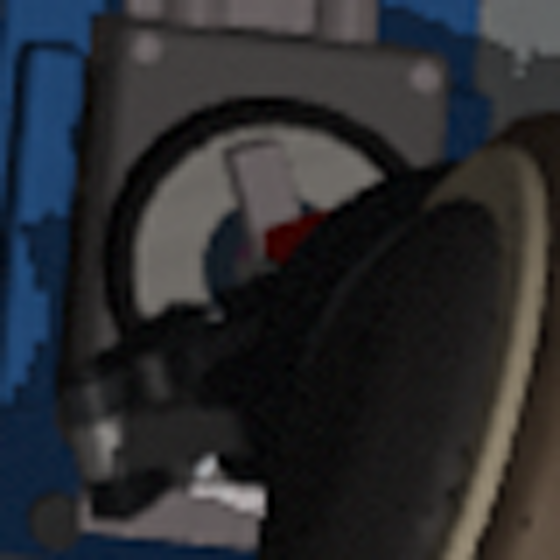

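The scene view shows the head dipping into the bezel. In the top view the head's end edge runs from (225,150) to (278,140) in the crop; comparing that with the ring in the same camera.

```bash
python3 - <<'E'
from h import *
f=lambda u,v:((u+.5)/7-.5+330,(v+.5)/7-.5+260)
a=onz("top",*f(225,150),.109);b=onz("top",*f(278,140),.109);m=(a+b)/2
ax=np.array([np.cos(.291),np.sin(.291)]);print(a,b,m, "centre",m[:2]-.0285*ax,"ring .4866 -.1349")
c=onz("top",*f(263,272),.109)
d=onz("top",*f(301,218),.109);e=onz("top",*f(242,240),.109);print(np.arctan2(*(a-e)[[1,0]]),np.arctan2(*(b-d)[[1,0]]))
E
```

```text
[ 0.5145 -0.12    0.109 ] [ 0.517  -0.1316  0.109 ] [ 0.5158 -0.1258  0.109 ] centre [ 0.4885 -0.134 ] ring .4866 -.1349
0.19720079975712398 0.297253208623328
```

```bash
python3 -m jog '-0.12 -0.03 0.1 0 0 0;0 0 0.1 0 0 0'
python3 go.py .487 -.134 .1687 .291
python3 -m jog '0 0 0.15 0 0 0;0 0 0 0 0 0'
python3 go.py .487 -.134 .1687 .291
```

```text
time_s: 9.25
eef_pos: [0.487, -0.1338, 0.1732]
tool_rot: [-3.141, 0.001, 0.291]
ft_force: [-0.1, 0.0, -3.0]
width: 0.0193
t 9.25 pos [ 0.487  -0.1338  0.1732] rot [-3.1411  0.0006  0.2909] F [-0.1356  0.0112 -2.9521] M [-0.0355 -0.0116  0.0004] w 0.019260624191104747 q6 0.9254198414124731
shift cm [-0.005   0.0147  0.4523] turn [-0.0045  0.0059 -0.0007]
time_s: 9.5
eef_pos: [0.4869, -0.1338, 0.1715]
tool_rot: [-3.141, 0.001, 0.291]
ft_force: [-0.6, 0.5, -2.6]
width: 0.0192
t 9.5 pos [ 0.4869 -0.1338  0.1715] rot [-3.141   0.0007  0.2908] F [-0.6088  0.4961 -2.5929] M [ 0.0112  0.0066 -0.0302] w 0.019216375701494898 q6 0.9254529699972386
shift cm [0.005  0.0199 0.2831] turn [-0.0055  0.0068 -0.0018]
```

No contact even at 2.7 mm below the predicted pin contact, so the pins appear to be in the holes. Continuing down.

```bash
python3 -m jog '0 0.01 0.15 0 0 0;0 0 0 0 0 0'
python3 go.py .487 -.134 .1687 .291
python3 -m jog '0 0 0.1 0 0 0;0 0 0 0 0 0'
python3 go.py .487 -.134 .1687 .291
```

```text
time_s: 9.75
eef_pos: [0.4869, -0.134, 0.1699]
tool_rot: [-3.141, 0.001, 0.291]
ft_force: [0.4, -0.4, -2.9]
width: 0.0193
t 9.75 pos [ 0.4869 -0.134   0.1699] rot [-3.141   0.0008  0.2908] F [ 0.3727 -0.3564 -2.9486] M [-0.0093 -0.0239  0.0073] w 0.019323500633046706 q6 0.9253178020026194
shift cm [0.0061 0.0068 0.1187] turn [-0.0057  0.0074 -0.0023]
time_s: 10.0
eef_pos: [0.4869, -0.1339, 0.1688]
tool_rot: [-3.141, 0.001, 0.291]
ft_force: [0.3, 0.4, -2.6]
width: 0.0195
t 10.0 pos [ 0.4869 -0.1339  0.1688] rot [-3.141   0.0008  0.2908] F [ 0.2711  0.443  -2.5785] M [ 0.0023 -0.0064  0.0377] w 0.01947095312212437 q6 0.9252673845708822
shift cm [0.0052 0.0085 0.0111] turn [-0.0061  0.0076 -0.0017]
```

```bash
python3 -m jog '0 0 0.05 0 0 0;0 0 0.03 0 0 0;0 0 0 0 0 0'
python3 go.py .487 -.134 .1687 .291
python3 -m jog '0 0 0 0 0 0.4;0 0 0 0 0 0.4;0 0 0 0 0 0.4;0 0 0 0 0 0'
python3 go.py .487 -.134 .1687 .291
```

```text
time_s: 10.38
eef_pos: [0.4871, -0.134, 0.1686]
tool_rot: [-3.141, 0.001, 0.291]
ft_force: [-0.3, 1.0, -1.8]
width: 0.0196
t 10.375 pos [ 0.4871 -0.134   0.1686] rot [-3.1411  0.0006  0.2909] F [-0.346  0.968 -1.831] M [ 0.0015  0.0668 -0.0366] w 0.019624038191661513 q6 0.9252619077995728
shift cm [-0.0111  0.0002 -0.0076] turn [-0.0052  0.0061 -0.0012]
time_s: 10.88
eef_pos: [0.4872, -0.134, 0.1686]
tool_rot: [-3.142, 0.0, 0.163]
ft_force: [-1.0, 0.1, -1.4]
width: 0.0191
t 10.875 pos [ 0.4872 -0.134   0.1686] rot [-3.1416  0.0004  0.1627] F [-1.0031  0.1308 -1.3909] M [-0.0077  0.0945  0.0818] w 0.01905875673770179 q6 1.053686743687752
shift cm [-0.0162 -0.0014 -0.0057] turn [-0.0003  0.0038 -1.2247]
```

Bottomed lightly at z 0.1686, and about 0.08 N m of drag shows as the ring turns. Continuing clockwise in stages.

```bash
python3 -m jog '0 0 0 0 0 0.6;0 0 0 0 0 0.6;0 0 0 0 0 0.6;0 0 0 0 0 0'
python3 go.py .487 -.134 .1687 -.384
python3 - <<'E'
from h import *
p,d=camera("top");cv2.imwrite("pics/top5.png",p)
cv2.imwrite("pics/top5c.png",cv2.resize(p[260:340,330:410],None,fx=7,fy=7,interpolation=cv2.INTER_CUBIC))
t=cv2.imread("pics/top0.png")
# reader/vice axis from the blue foot in first picture
d=np.load("pics/top0.npy");C=cloud("top",d);P=C[(C[...,2]>.075)&(C[...,2]<.1)]
P=P[(abs(P[:,0]-.4866)<.08)&(abs(P[:,1]+.135)<.07)]
print(cv2.minAreaRect((P[:,:2]*1000).astype(np.float32)),len(P))
E
```

```text
time_s: 11.38
eef_pos: [0.4873, -0.1343, 0.1686]
tool_rot: [3.141, 0.0, -0.027]
ft_force: [-0.9, -0.1, -1.5]
width: 0.0194
t 11.375 pos [ 0.4873 -0.1343  0.1686] rot [ 3.1405  0.0001 -0.027 ] F [-0.8584 -0.0728 -1.4746] M [ 0.0188  0.0562 -0.0204] w 0.019405872533236165 q6 1.2438522791534732
shift cm [-0.0266 -0.0332 -0.0102] turn [ 0.01   -0.0013  3.4094]
((486.89764404296875, -135.51478576660156), (76.7931137084961, 102.38465881347656), 85.8188705444336) 2714
```

View pics/top5c.png

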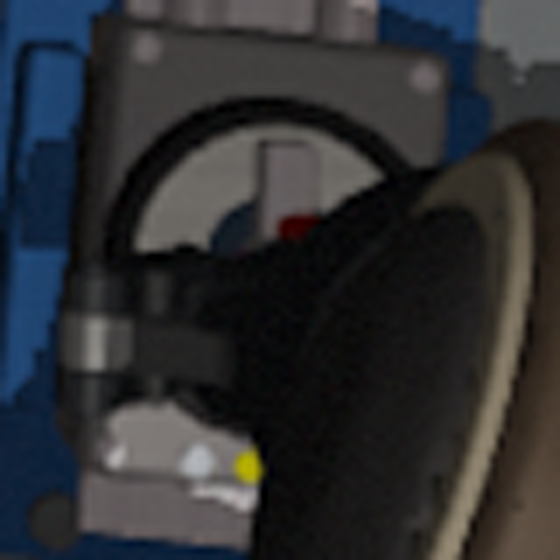

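Head at crop (287,190), turning with the ring. Reader axis is about -4.2°, so the gasket should be met at a tool yaw of about -0.8±0.4. Turning further.

```bash
python3 -m jog '-0.02 -0.03 0 0 0 0.6;0 0 0 0 0 0.6;0 0 0 0 0 0.6;0 0 0 0 0 0.6;0 0 0 0 0 0.3'
python3 go.py .487 -.134 .1687 -.384
```

```text
time_s: 12.05
eef_pos: [0.4873, -0.1348, 0.1686]
tool_rot: [3.139, -0.001, -0.31]
ft_force: [-0.4, -0.9, -1.6]
width: 0.0192
t 12.05 pos [ 0.4873 -0.1348  0.1686] rot [ 3.1388 -0.0015 -0.3103] F [-0.4349 -0.9192 -1.5656] M [-0.0701  0.0949  0.046 ] w 0.01920861602482157 q6 1.5285153501842532
shift cm [-0.052  -0.0654 -0.0075] turn [ 0.0263 -0.0152  0.7042]
```

```bash
python3 -m jog '-0.03 -0.06 0 0.02 -0.01 0.4;0 0 0 0 0 0.4;0 0 0 0 0 0.2'
python3 go.py .487 -.134 .1687 -.5
python3 -m jog '0 0 0 0 0 0.2;0 0 0 0 0 0.2;0 0 0 0 0 0.2'
python3 go.py .487 -.134 .1687 -.5
```

```text
time_s: 12.42
eef_pos: [0.4872, -0.135, 0.1686]
tool_rot: [3.139, -0.002, -0.415]
ft_force: [-0.1, 1.0, -1.5]
width: 0.0193
t 12.425 pos [ 0.4872 -0.135   0.1686] rot [ 3.1391 -0.0016 -0.4148] F [-0.0953  1.0325 -1.464 ] M [-0.0199  0.0859  0.1315] w 0.0193333548314966 q6 1.6324704966057084
shift cm [-0.0616 -0.0818 -0.0069] turn [ 0.0236 -0.016   0.8136]
time_s: 12.8
eef_pos: [0.4872, -0.1351, 0.1686]
tool_rot: [3.139, -0.002, -0.48]
ft_force: [-0.9, -1.3, -1.7]
width: 0.0196
t 12.8 pos [ 0.4872 -0.1351  0.1686] rot [ 3.1389 -0.0019 -0.48  ] F [-0.8965 -1.3187 -1.6821] M [-0.0399  0.0893  0.1324] w 0.01958684855191217 q6 1.6978827395520206
shift cm [-0.0725 -0.0885 -0.0054] turn [ 0.0258 -0.0186  0.1906]
```

Moment is about 0.13 N m, still just thread drag. Continuing with fine stages.

```bash
python3 -m jog '0 0 0 0 0 0.2;0 0 0 0 0 0.2;0 0 0 0 0 0.2'
python3 go.py .487 -.134 .1687 -.5
```

```text
time_s: 13.18
eef_pos: [0.4872, -0.1352, 0.1686]
tool_rot: [3.139, -0.002, -0.547]
ft_force: [-0.3, -0.6, -2.0]
width: 0.0193
t 13.175 pos [ 0.4872 -0.1352  0.1686] rot [ 3.1387 -0.0022 -0.5469] F [-0.2758 -0.6216 -1.9769] M [-0.1528  0.116   0.1647] w 0.019315334208055725 q6 1.764947836220625
shift cm [-0.082  -0.0948 -0.0061] turn [ 0.0281 -0.02   -0.4483]
```

```bash
python3 -m jog '0 0 0 0 0 0.2;0 0 0 0 0 0.2'
python3 go.py .487 -.134 .1687 -.5
```

```text
time_s: 13.42
eef_pos: [0.4872, -0.1353, 0.1686]
tool_rot: [3.139, -0.002, -0.592]
ft_force: [0.6, -1.8, -1.5]
width: 0.0194
t 13.425 pos [ 0.4872 -0.1353  0.1686] rot [ 3.1386 -0.0024 -0.5915] F [ 0.5677 -1.8089 -1.5078] M [-0.1447  0.1022  0.1558] w 0.019396068883117363 q6 1.809631929470374
shift cm [-0.0899 -0.0996 -0.0067] turn [ 0.0298 -0.0213 -0.8739]
```

```bash
python3 -m jog '0 0 0 0 0 0.2;0 0 0 0 0 0.2'
python3 go.py .487 -.134 .1687 -.5
```

```text
time_s: 13.68
eef_pos: [0.4872, -0.1354, 0.1686]
tool_rot: [3.138, -0.003, -0.635]
ft_force: [-0.5, -1.3, -0.3]
width: 0.0192
t 13.675 pos [ 0.4872 -0.1354  0.1686] rot [ 3.1383 -0.0026 -0.6352] F [-0.4974 -1.2721 -0.2664] M [-0.1713  0.0744  0.3467] w 0.019156651019379602 q6 1.8536202658657532
shift cm [-0.0953 -0.1005 -0.0073] turn [ 0.0326 -0.0226 -1.2907]
```

```bash
python3 -m jog '0 0 0 0 0 0.2;0 0 0 0 0 0.2'
python3 go.py .487 -.134 .1687 -.5
```

```text
time_s: 13.92
eef_pos: [0.4872, -0.1355, 0.1687]
tool_rot: [3.138, -0.003, -0.678]
ft_force: [-0.6, -0.3, -1.6]
width: 0.0193
t 13.925 pos [ 0.4872 -0.1355  0.1687] rot [ 3.138  -0.003  -0.6783] F [-0.5535 -0.3212 -1.5805] M [-0.1531  0.0663  0.5376] w 0.01929754459814344 q6 1.897302982161696
shift cm [-0.1059 -0.1015 -0.0053] turn [ 0.0371 -0.0259 -1.7023]
```

The moment rose from 0.35 to 0.54 N m, so the gasket is at about 0.06: past snug (0.03) and short of crushing (0.09). I stop tightening and back off to unload the pins.

```bash
python3 -m jog '0 0 0 0 0 0'
python3 go.py .487 -.134 .1687 -.62
python3 -m jog '0 0 0 0 0 -0.3;0 0 0 0 0 -0.2;0 0 0 0 0 0'
python3 go.py .487 -.134 .1687 -.62
```

```text
time_s: 14.05
eef_pos: [0.4872, -0.1354, 0.1687]
tool_rot: [3.138, -0.003, -0.678]
ft_force: [0.3, -0.9, -1.5]
width: 0.0192
t 14.05 pos [ 0.4872 -0.1354  0.1687] rot [ 3.1378 -0.0031 -0.6782] F [ 0.3021 -0.8912 -1.4807] M [-0.1825  0.1442  0.466 ] w 0.019248557463212603 q6 1.897393553056938
shift cm [-0.1038 -0.1021 -0.0057] turn [ 0.0369 -0.0282 -0.5555]
time_s: 14.42
eef_pos: [0.4871, -0.1353, 0.1686]
tool_rot: [3.138, -0.002, -0.625]
ft_force: [-0.4, -0.8, -1.5]
width: 0.0195
t 14.425 pos [ 0.4871 -0.1353  0.1686] rot [ 3.1383 -0.0024 -0.6247] F [-0.3721 -0.7802 -1.4792] M [-0.1402  0.1819  0.1484] w 0.019522351910660263 q6 1.8430922228601292
shift cm [-0.0882 -0.1013 -0.0075] turn [ 0.0311 -0.023  -0.0447]
```

```bash
python3 -m jog '0 0 0 0 0 -0.3;0 0 0 0 0 -0.2;0 0 0 0 0 0'
python3 go.py .487 -.134 .1687 -.62
```

```text
time_s: 14.8
eef_pos: [0.4874, -0.1351, 0.1687]
tool_rot: [3.14, -0.002, -0.57]
ft_force: [0.4, -0.9, -2.6]
width: 0.0193
t 14.8 pos [ 0.4874 -0.1351  0.1687] rot [ 3.1395 -0.0024 -0.5704] F [ 0.3973 -0.8685 -2.5933] M [-0.0929  0.1279 -0.0239] w 0.019267350453584266 q6 1.7879725658357075
shift cm [-0.0906 -0.07   -0.0047] turn [ 0.0193 -0.0232  0.4732]
```

Torque is now zero with the pins free in the play. Lifting straight out.

```bash
python3 -m jog '0 0 -0.3 0 0 0;0 0 -0.5 0 0 0;0 0 0 0 0 0'
python3 go.py .5306 .1622 .22 -.3828
python3 -m jog '0 0 -1.5 0 0 0;0 0 -2 0 0 0;0 0 -1.5 0 0 0;0 0 0 0 0 0'
python3 go.py .5306 .1622 .22 -.3828
python3 - <<'E'
from h import *
for n in("scene","top"):
    p,d=camera(n);cv2.imwrite(f"pics/{n}6.png",p)
p=cv2.imread("pics/scene6.png")
cv2.imwrite("pics/scene6c.png",cv2.resize(p[50:200,230:380],None,fx=4,fy=4,interpolation=cv2.INTER_CUBIC))
E
```

```text
time_s: 15.18
eef_pos: [0.4873, -0.1347, 0.177]
tool_rot: [3.14, -0.002, -0.571]
ft_force: [0.3, 0.7, -2.6]
width: 0.0194
t 15.175 pos [ 0.4873 -0.1347  0.177 ] rot [ 3.1401 -0.0019 -0.5709] F [ 0.2505  0.7352 -2.6232] M [ 0.014   0.0011 -0.0327] w 0.019425498921377758 q6 1.788186501998179
shift cm [-12.3965 -27.3139  -4.3694] turn [ 0.016  -0.0168 -1.7962]
time_s: 15.68
eef_pos: [0.4878, -0.1347, 0.2309]
tool_rot: [3.141, -0.004, -0.571]
ft_force: [-0.1, 0.0, -3.2]
width: 0.0194
t 15.675 pos [ 0.4878 -0.1347  0.2309] rot [ 3.1406 -0.0036 -0.571 ] F [-0.0554  0.0434 -3.2202] M [-0.0187 -0.028  -0.0362] w 0.01937476961877607 q6 1.788159731953236
shift cm [-12.4463 -27.2948   1.0163] turn [ 0.0126 -0.0333 -1.7968]
```

View pics/scene6c.png

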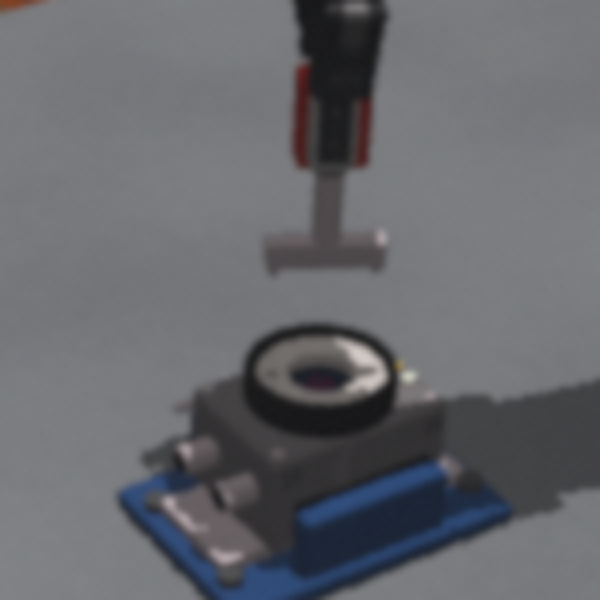

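The spanner is free and upright, with both pins visible at about (273,270) and (375,270) in the crop. Ring and reader look fine. Moving back over the stand.

```bash
python3 -m jog '-2.05 -4.5 0 0 0 0;-2.05 -4.5 0 0 0 0;-2.05 -4.5 0 0 0 0;-2.05 -4.5 0 0 0 0;-2.05 -4.5 0 0 0 0;-2.05 -4.5 0 0 0 0;0 0 0 0 0 -0.9;0 0 0 0 0 -0.9;0 0 0 0 0 0'
python3 go.py .5306 .1622 .17 -.3828
python3 - <<'E'
from h import *
p,d=camera("top");cv2.imwrite("pics/top7.png",p)
x0,y0,x1,y1=340,268,400,330;K=8
c=cv2.resize(p[y0:y1,x0:x1],None,fx=K,fy=K,interpolation=cv2.INTER_CUBIC)
cv2.imwrite("pics/ring7.png",c)
g=cv2.cvtColor(c,cv2.COLOR_BGR2GRAY);sat=c.max(2).astype(int)-c.min(2)
m=((g>110)&(sat<40)).astype(np.uint8)*255
cs,h=cv2.findContours(m,cv2.RETR_CCOMP,cv2.CHAIN_APPROX_NONE)
H=[]
for j in range(len(cs)):
    if h[0][j][3]>=0 and 300<cv2.contourArea(cs[j])<3000:
        M=cv2.moments(cs[j]);q=((M['m10']/M['m00']+.5)/K-.5+x0,(M['m01']/M['m00']+.5)/K-.5+y0);w=onz("top",*q,.089);H.append(w);print(q,w)
if len(H)==2:
    v=H[1]-H[0];print("angle",np.arctan2(v[1],v[0]))
E
```

```text
time_s: 16.9
eef_pos: [0.5257, 0.168, 0.2189]
tool_rot: [3.132, 0.013, -0.379]
ft_force: [0.6, 0.4, -3.4]
width: 0.0193
t 16.9 pos [0.5257 0.168  0.2189] rot [ 3.1324  0.0126 -0.3793] F [ 0.5836  0.379  -3.353 ] M [ 0.0093 -0.0096 -0.0269] w 0.019329032608046574 q6 2.1807928474239735
shift cm [0.7273 0.3147 4.8863] turn [0.0876 0.1199 0.0336]
(360.6590986394558, 311.2280612244898) [ 0.4658 -0.1219  0.089 ]
(377.22900426874537, 284.9335328507795) [ 0.5074 -0.1477  0.089 ]
angle -0.5549123437509724
```

View pics/ring7.png

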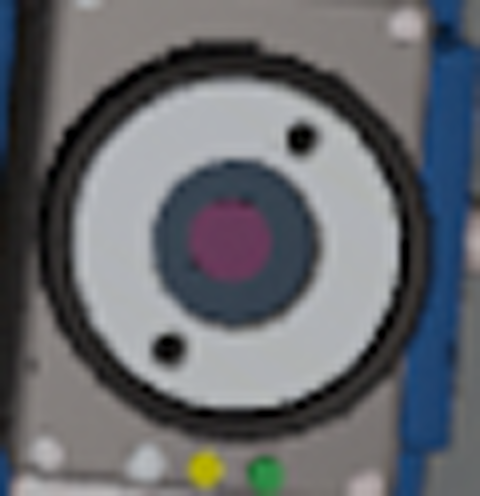

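The ring holes are now at crop (302,138) and (170,348), angle -0.555, so the ring turned 0.85 rad clockwise and stayed tight. Now aligning over the slot.

```bash
python3 -m jog '0.73 0.31 2 0.09 0.12 0.03;0 0 2 0 0 0;0 0 2 0 0 0;0 0 0 0 0 0'
python3 go.py .5306 .1622 .15 -.3828
python3 - <<'E'
from h import *
p,d=camera("scene");cv2.imwrite("pics/scene8.png",p)
cv2.imwrite("pics/scene8c.png",cv2.resize(p[170:300,340:450],None,fx=5,fy=5,interpolation=cv2.INTER_CUBIC))
p,d=camera("top");cv2.imwrite("pics/top8.png",p)
cv2.imwrite("pics/top8c.png",cv2.resize(p[220:310,150:240],None,fx=6,fy=6,interpolation=cv2.INTER_CUBIC))
E
```

```text
time_s: 17.45
eef_pos: [0.5306, 0.1604, 0.1563]
tool_rot: [3.141, 0.001, -0.391]
ft_force: [-0.5, 0.7, -2.7]
width: 0.0192
t 17.45 pos [0.5306 0.1604 0.1563] rot [ 3.1407  0.0013 -0.3913] F [-0.5054  0.6551 -2.7318] M [-0.0449  0.0146  0.0183] w 0.019183637262415978 q6 2.1771860266614067
shift cm [-0.063  -0.1649  0.6285] turn [ 0.0083  0.0122 -0.0813]
```

View pics/scene8c.png

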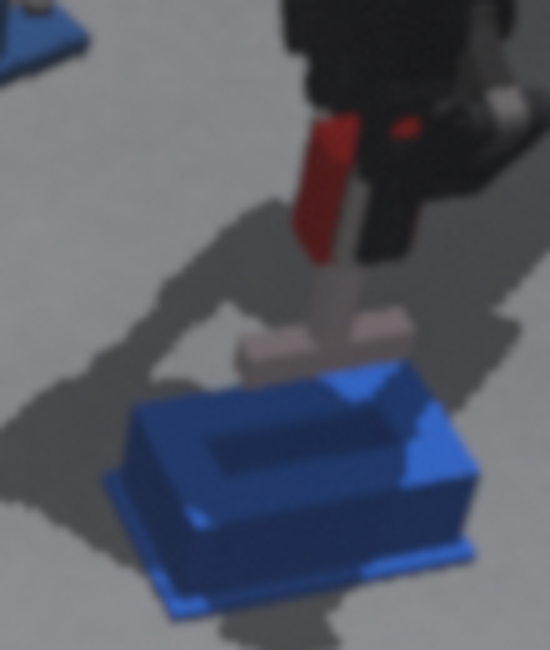

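View pics/top8c.png

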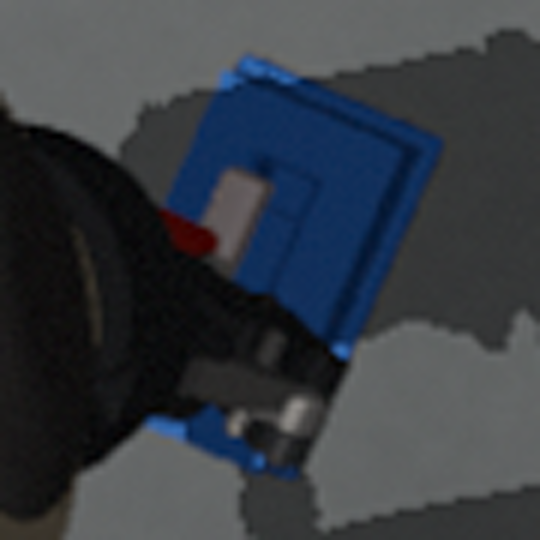

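The head hangs level above the slot. In the top crop its end edge runs from (222,168) to (272,182). Computing the centre relative to the stand.

```bash
python3 - <<'E'
from h import *
f=lambda u,v:((u+.5)/6-.5+150,(v+.5)/6-.5+220)
a=onz("top",*f(220,169),.0906);b=onz("top",*f(272,182),.0906);m=(a+b)/2
v=b-a;print(a,b,np.linalg.norm(v),"edge angle+90",np.arctan2(v[1],v[0])+np.pi/2)
for y in(-.391,-.36):
    ax=np.array([np.cos(y),np.sin(y)]);print("centre",m[:2]-.0285*ax,"stand .5295 .1604 for TCP .5306 .1604")
l1=onz("top",*f(240,274),.0906);print(np.arctan2(*(b-l1)[[1,0]]))
E
```

```text
[0.5594 0.1568 0.0906] [0.5562 0.1428 0.0906] 0.01432110326015192 edge angle+90 -0.22070482397321944
centre [0.5314 0.1607] stand .5295 .1604 for TCP .5306 .1604
centre [0.5311 0.1599] stand .5295 .1604 for TCP .5306 .1604
-0.3010419053886225
```

```bash
python3 -m jog '-0.1 -0.1 1 0 0 -0.08;0 0 1 0 0 0;0 0 0 0 0 0'
python3 go.py .530 .1615 .1 -.3828
```

```text
time_s: 17.92
eef_pos: [0.5336, 0.1627, 0.1394]
tool_rot: [-3.137, -0.006, -0.382]
ft_force: [-0.5, 0.5, -2.9]
width: 0.0188
t 17.925 pos [0.5336 0.1627 0.1394] rot [-3.1373 -0.0062 -0.3825] F [-0.5147  0.4902 -2.9005] M [ 0.0091  0.0252 -0.0113] w 0.018829929446076758 q6 2.171114004832711
shift cm [-0.3157  0.2652  3.9388] turn [-0.0411 -0.0592  0.0032]
```

```bash
python3 -m jog '-0.32 0.26 0.6 -0.04 -0.06 0;0 0 0 0 0 0'
python3 go.py .530 .1615 .1 -.3828
python3 -m jog '0 0 0.3 0 0 0;0 0 0.3 0 0 0;0 0 0 0 0 0'
python3 go.py .530 .1615 .1 -.3828
```

```text
time_s: 18.18
eef_pos: [0.5295, 0.1615, 0.1331]
tool_rot: [3.141, 0.0, -0.382]
ft_force: [0.4, -0.6, -1.9]
width: 0.0194
t 18.175 pos [0.5295 0.1615 0.1331] rot [ 3.1414  0.0004 -0.3825] F [ 0.4393 -0.5623 -1.9239] M [0.0373 0.0157 0.0358] w 0.019376799284562554 q6 2.1704598592885955
shift cm [ 0.0454 -0.0187  3.312 ] turn [0.0014 0.0042 0.0032]
time_s: 18.55
eef_pos: [0.5299, 0.1616, 0.1271]
tool_rot: [-3.141, -0.0, -0.382]
ft_force: [-0.7, -0.5, -3.0]
width: 0.0189
t 18.55 pos [0.5299 0.1616 0.1271] rot [-3.1412 -0.0003 -0.3824] F [-0.7276 -0.5184 -2.9662] M [-0.0115  0.0225  0.0081] w 0.018943540864574563 q6 2.1704509569933346
shift cm [0.0129 0.0039 2.7071] turn [-0.0034 -0.0032  0.0036]
```

```bash
python3 -m jog '0 0 0.3 0 0 0;0 0 0.3 0 0 0;0 0 0 0 0 0'
python3 go.py .530 .1615 .1 -.3828
```

```text
time_s: 18.92
eef_pos: [0.53, 0.1616, 0.1208]
tool_rot: [-3.141, -0.001, -0.382]
ft_force: [0.2, -0.5, -2.0]
width: 0.0196
t 18.925 pos [0.53   0.1616 0.1208] rot [-3.141  -0.0006 -0.3825] F [ 0.2132 -0.5125 -2.0142] M [ 0.0076 -0.033   0.0095] w 0.019557658209127866 q6 2.170436576088983
shift cm [-0.002   0.0122  2.0774] turn [-0.0053 -0.0057  0.0033]
```

Entering the slot freely. Continuing.

```bash
python3 -m jog '0 0 0.4 0 0 0;0 0 0.4 0 0 0;0 0 0 0 0 0'
python3 go.py .530 .1615 .1 -.3828
python3 -m jog '0 0 0.4 0 0 0;0 0 0.4 0 0 0;0 0 0 0 0 0'
python3 go.py .530 .1615 .1 -.3828
```

```text
time_s: 19.3
eef_pos: [0.53, 0.1616, 0.1122]
tool_rot: [-3.141, -0.001, -0.382]
ft_force: [0.0, -0.1, -3.1]
width: 0.0194
t 19.3 pos [0.53   0.1616 0.1122] rot [-3.1411 -0.0005 -0.3825] F [ 0.0376 -0.0563 -3.0742] M [-0.0227  0.0043  0.0253] w 0.019433574694753777 q6 2.1704679927126844
shift cm [0.0001 0.0113 1.2156] turn [-0.0049 -0.0052  0.0031]
time_s: 19.68
eef_pos: [0.53, 0.1616, 0.1036]
tool_rot: [-3.141, -0.001, -0.382]
ft_force: [0.6, -0.0, -2.8]
width: 0.0194
t 19.675 pos [0.53   0.1616 0.1036] rot [-3.1411 -0.0005 -0.3824] F [ 0.612  -0.0054 -2.8381] M [-0.0212 -0.0331 -0.0084] w 0.019420891576168185 q6 2.1704608752666688
shift cm [0.0006 0.0124 0.3552] turn [-0.0045 -0.0049  0.0035]
```

```bash
python3 -m jog '0 0 0.25 0 0 0;0 0 0.1 0 0 0;0 0 0 0 0 0'
python3 go.py .530 .1615 .0997 -.3828
```

```text
time_s: 20.05
eef_pos: [0.5302, 0.1616, 0.0999]
tool_rot: [-3.141, -0.001, -0.382]
ft_force: [-0.2, -0.4, -2.6]
width: 0.0194
t 20.05 pos [0.5302 0.1616 0.0999] rot [-3.1409 -0.0008 -0.3825] F [-0.1617 -0.3698 -2.6214] M [-0.0706  0.0515 -0.0217] w 0.019414242585348955 q6 2.1704597522646236
shift cm [-0.0133  0.0213  0.0214] turn [-0.0064 -0.0072  0.0032]
```

```bash
python3 -m jog '0 0 0.04 0 0 0;0 0 0.03 0 0 0;0 0 0 0 0 0'
python3 go.py .530 .1615 .0997 -.3828
```

```text
time_s: 20.42
eef_pos: [0.5304, 0.1617, 0.0997]
tool_rot: [-3.141, -0.001, -0.382]
ft_force: [-0.3, -0.0, -2.2]
width: 0.0192
t 20.425 pos [0.5304 0.1617 0.0997] rot [-3.1408 -0.001  -0.3825] F [-0.3047 -0.0488 -2.1572] M [-0.0236 -0.039  -0.0226] w 0.01923280593441998 q6 2.170450272096729
shift cm [-0.0328  0.0319  0.0013] turn [-0.0079 -0.0099  0.0033]
```

Seated on the slot floor (z 0.0997, same as at the start). Releasing, then rising.

```bash
python3 -m jog '0 0 0.03 0 0 0;0 0 0 0 0 0;0 0 0 0 0 0;0 0 0 0 0 0;0 0 0 0 0 0' 5
python3 go.py .530 .1615 .0997 -.3828
python3 -m jog '0 0 -1 0 0 0;0 0 -2 0 0 0;0 0 -4 0 0 0;0 0 -5 0 0 0;0 0 -3 0 0 0;0 0 0 0 0 0'
python3 -m jog '0 5 0 0 0 0;0 5 0 0 0 0;0 5 0 0 0 0;0 2 0 0 0 0;0 0 0 0 0 0'
python3 go.py .530 .1615 .0997 -.3828
python3 - <<'E'
from h import *
for n in("scene","top"):
    p,d=camera(n);cv2.imwrite(f"pics/{n}9.png",p)
p=cv2.imread("pics/scene9.png")
cv2.imwrite("pics/scene9c.png",cv2.resize(p[200:300,340:450],None,fx=5,fy=5,interpolation=cv2.INTER_CUBIC))
E
```

```text
time_s: 21.05
eef_pos: [0.5321, 0.1621, 0.1008]
tool_rot: [-3.139, -0.004, -0.382]
ft_force: [-0.7, -0.8, 0.6]
width: 0.0499
t 21.05 pos [0.5321 0.1621 0.1008] rot [-3.1386 -0.0042 -0.3825] F [-0.6624 -0.84    0.6139] M [0.0067 0.0058 0.0058] w 0.04986190338986712 q6 2.1704442738805976
shift cm [-0.1731  0.1322  0.1051] turn [-0.029  -0.0399  0.0033]
time_s: 21.8
eef_pos: [0.5315, 0.1619, 0.2581]
tool_rot: [-3.138, -0.005, -0.382]
ft_force: [-0.5, 0.6, 0.2]
width: 0.0496
time_s: 22.42
eef_pos: [0.4634, 0.0007, 0.2527]
tool_rot: [-3.14, 0.0, -0.38]
ft_force: [0.5, 0.6, -0.5]
width: 0.0498
t 22.425 pos [0.4634 0.0007 0.2527] rot [-3.1397  0.0003 -0.3804] F [ 0.4724  0.6197 -0.5465] M [-0.0249 -0.0123 -0.0293] w 0.04982839774118527 q6 1.8566164877902942
shift cm [  0.2173 -17.3785  15.3313] turn [-0.018   0.0026  0.0225]
```

View pics/scene9c.png

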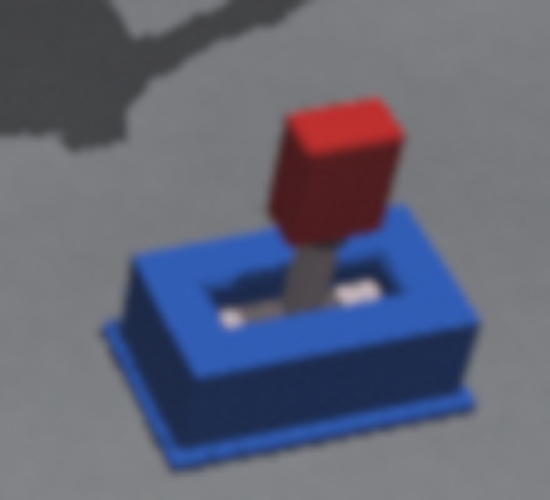

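View pics/top9.png

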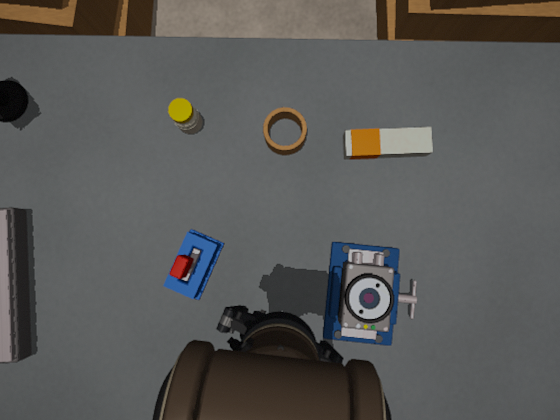

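The spanner stands upright in its slot (scene crop (335,200)), the ring's holes are unchanged in the top view, and the jar, tape and carton haven't moved. Handing in.

```bash
python3 -c "
from workcell import arm
print(arm.hand_in())"
```

```text
the job is handed in; nothing more can be done
None
```

I ran the window ring down until it was snug on its gasket, stood the spanner back in its slot and handed the job in. The last recorded robot time was 22.4 s of the 72 s allowed.

- **Engagement:** the pins dropped fully into both holes at the first try. Contact force never rose more than about 2 N above the spanner's own weight.
- **Tightening:** thread drag read about 0.13–0.16 N m. It rose to 0.35 and then 0.54 N m, where I stopped. By the given gasket figures that is a peak squeeze of about 0.05–0.07 rad, past snug (0.03) and short of crushing (0.09). I ran the last two steps in one go without a check between them, so it went a little further past snug than I intended.
- **Ring after release:** I backed the pins off to zero torque and lifted out. The holes' line went from +0.29 rad at the start to -0.555 rad, about 0.85 rad clockwise in all, and it stayed tight.
- **Last checks:** the spanner is upright in its slot, and its seating height matches the start (0.0997 m). In the last top view the jar, tape and carton are where they were.
- **Disagreements:** the two cameras differed by about 2.5 mm in y for both the stand and the ring. The top view also put the spanner head about 2 mm off the hand position. I used relative distances and a value in between, and both fits went in without touching.

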